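# Activate the unused test cartridges

## Robot

A 6-joint arm with a two-finger parallel gripper is mounted at the origin on the work surface. World frame = base frame: x ahead of the robot, y to its left, z up, the work surface at z = 0. Lengths are in mm, angles in rad, forces in N, time in s.
With the tool pointing down it reaches from about 375 to 925 mm from the base axis. Payload 5.7 kg.
Tool frame: the origin (TCP) lies between the finger pads; the fingertips stand 25 mm ahead of it and the grasp point (between the pads) lies 6 mm ahead of it; z points along the fingers, y is the line along which they close (so a half turn about z gives the same grasp; the last joint's range is limited). The gripper opens to 85 mm and grips with 20 to 120 N. Pads are 22 mm wide; open, the fingers measure 114 mm over their backs; the gripper's body (76 mm by 85 mm) begins 54 mm behind the grasp point. The pads swing forward as they close: fully open they stand 13 mm farther back than shut.
Start: joints at [1.082, 0.359, 1.51, -0, 1.272, -0.115], TCP at [219.085, 558.541, 256.267] pointing down, gripper open.
Joint ranges: [-2.97, 2.97], [-1.01, 2.36], [0.21, 2.38], [-0.96, 4.11], [0.2, 2.71], [-2.98, 2.98]. Speed limits (rad/s): [2.39, 2.39, 3.14, 3.14, 3.14, 3.14].

## Interface

Orientations are given as a rotation vector (axis times angle).
In Python, from station import env gives the robot as it stands.
- The arm moves only by the shell command python3 -m crank 'ROWS' [OPENING] [FORCE]. ROWS is JSON, a list that holds one entry, the list of rows, each a list of 4 numbers: the shift along the tool's x, y, z each as a share of 10 cm, from -1 to 1, then the turn about the tool's z as a share of 2 pi rad, from -1 to 1. In form: [[[tx, ty, tz, yaw], ...]]. A call has 1 to 20 rows; each row is the pose to reach, as a shift and turn from the pose commanded when the call began, along the tool's axes at that moment, turning the shorter way round; what a row does not reach only later rows make up. A row lasts 1/8 s, in which the tool goes at most 62.5 mm and 10.7 degrees, less where a joint would pass 70% of its speed; a pose out of reach is approached as far as the arm can. A call with a number of a shift or a turn outside -1 to 1 is refused whole. A call with a gripper value outside its range is refused whole. OPENING is the opening, from 0 (shut) to 1 (fully open), set as the call begins (- or left out, the last holds). The fingers move at their own pace and stop on an object; FORCE is the grip in N (left out, the last holds). Time passes only in rows, so rows that repeat a pose let the fingers close. It gives the time, the measured TCP pose, the force, the opening and the grip force at its end, in the units of the state.
- env.get_obs(): the state, without advancing time (a new reading comes with each control period).
- env.get_image(name): name is "scene" or "top" or "wrist"; returns (picture, depth): 420x560x3 uint8, red, green, blue; 420x560 float32, mm along the optical axis (not along the pixel's ray), 0 where there is no reading.
- env.camera_info(name): a dict with "K" (3x3 intrinsics, pixels), "origin" and "orientation" of the camera in the world; the wrist camera has in their place "hand_eye" (4x4, takes a point from camera to tool coordinates, whose origin is the TCP and whose axes are the flange's). Camera axes: x right, y up, looking along -z (the intrinsics and any distortion apply to the point x, -y, -z); pixel columns grow to the right and rows downward; lengths in mm; the calibration is good to about 2 mm. The wrist camera is an equidistant fisheye: a pixel r from the principal point sees the ray r / f radians off the axis. A picture is of the moment at which its call begins: read the wrist's pose just before it. camera_info takes no time and is no camera call.
- env.sign_off(): hands the job in; it is judged then, once.
The state is a dict: "clock": time; "joint_positions": joint angles; "dq": joint speeds; "tau": joint torques, N m; "tool_pos": TCP position; "orientation": TCP orientation; "force": force on the tool from outside, world axes, zero at the start; "wrist_torque": the same for the moment, N m; "gripper_width": opening from 0.0 (shut) to 1.0 (fully open); "grasp_force": force on a finger pad.
Only numpy, scipy, OpenCV 4.12 (cv2) and the standard library are available. Lean on these libraries where they do the work, as an engineer would, in place of code of your own. Each camera call takes 0.05 s, during which the arm holds its last target. There are 200 camera calls.

## Task

Activate every unused cartridge on the receiving board, that is, each one whose plunger still stands up: set it on the press table, slide it until its plunger sits squarely under the pin, let go and push the knob down so that the pin drives the plunger home inside its collar. Then lay each activated cartridge flat and upright on the floor of the steel incubation tray, side by side, none on top of another. Leave the used cartridges (plunger already down) where they lie, and do not disturb the small jar on the board or the two amber bottles beside the press.

Things in the scene. Friction and masses are not known exactly. Their poses are not given: they have to be found in the camera images.
- press: Bench press, fixed. Origin on the bench below the pin, z up, x from its open operator side (towards the robot) to the far side. Grey table 25 mm high, x -135 to +55, y -60 to +85 mm. White column (x +-22, y +55 to +83 mm) carries a head over the pin: x +-20, y -22 to +83 mm, 99 to 155 mm above the bench. Work enters from -x.
- pin_tip (a point): Lower end of the vertical steel pin (7 mm diameter), at rest 69 mm above the bench, 44 mm above the press table; it moves only up and down with the knob.
- knob_top (a point): Centre of the top of the black palm knob (44 mm diameter) on the same ram as the pin, straight above it, at rest 205 mm above the bench. Push it down to drive the pin down; a spring lifts it again.
- press_ram (a joint): Travel of knob and pin, m: 0 up at rest, 0.026 at its stop. The spring takes about 2 N to start and 4.5 N at full travel; with a plunger below, about 10 N; on a standing plunger the pin touches after 10 mm and has pressed it home after 22 mm.
- board: Receiving board, fixed, grey, 360 x 280 x 6 mm, origin at the centre of its underside. The cartridges and the jar start on it.
- tray_in (a point): Centre of the inner floor (4 mm above the bench) of the incubation tray, fixed, steel; inside 200 mm (its x, pointing away from the robot) by 280 mm (its y), rim 4 mm thick, 10 mm above the inner floor.
- cart_a_grip (a point): Test cartridge, 150 mm long, 0.14 kg: centre of its blue grip block, 48 (x) x 22 (y) x 36 mm high, 18 mm above its underside, z up. From x +24 to +126 mm a white case, 50 wide, 20 mm high; on it a square collar (30 mm outside, 18 inside, 6 high) round the plunger. All alike outside. At the start on the receiving board, 6 mm thick.
- spot_a (a point): The marked spot of that cartridge: centre of the top of its black round plunger (16 mm diameter), 88 to 100 mm along x from the grip centre and up to 8 mm aside, differing by cartridge; standing it is 34 mm above the cartridge's underside (8 mm above the collar), pressed home 22 mm (4 mm below the collar's rim).
- plunger_a (a joint): How far that plunger is pressed in, m: about 0 standing (unused cartridge), 0.012 home (used cartridge). It moves stiffly (5 N) and stays where it is left.
- cart_b_grip (a point): Test cartridge, 150 mm long, 0.14 kg: centre of its blue grip block, 48 (x) x 22 (y) x 36 mm high, 18 mm above its underside, z up. From x +24 to +126 mm a white case, 50 wide, 20 mm high; on it a square collar (30 mm outside, 18 inside, 6 high) round the plunger. All alike outside. At the start on the receiving board, 6 mm thick.
- spot_b (a point): The marked spot of that cartridge: centre of the top of its black round plunger (16 mm diameter), 88 to 100 mm along x from the grip centre and up to 8 mm aside, differing by cartridge; standing it is 34 mm above the cartridge's underside (8 mm above the collar), pressed home 22 mm (4 mm below the collar's rim).
- plunger_b (a joint): How far that plunger is pressed in, m: about 0 standing (unused cartridge), 0.012 home (used cartridge). It moves stiffly (5 N) and stays where it is left.
- cart_c_grip (a point): Test cartridge, 150 mm long, 0.14 kg: centre of its blue grip block, 48 (x) x 22 (y) x 36 mm high, 18 mm above its underside, z up. From x +24 to +126 mm a white case, 50 wide, 20 mm high; on it a square collar (30 mm outside, 18 inside, 6 high) round the plunger. All alike outside. At the start on the receiving board, 6 mm thick.
- spot_c (a point): The marked spot of that cartridge: centre of the top of its black round plunger (16 mm diameter), 88 to 100 mm along x from the grip centre and up to 8 mm aside, differing by cartridge; standing it is 34 mm above the cartridge's underside (8 mm above the collar), pressed home 22 mm (4 mm below the collar's rim).
- plunger_c (a joint): How far that plunger is pressed in, m: about 0 standing (unused cartridge), 0.012 home (used cartridge). It moves stiffly (5 N) and stays where it is left.
- cart_d_grip (a point): Test cartridge, 150 mm long, 0.14 kg: centre of its blue grip block, 48 (x) x 22 (y) x 36 mm high, 18 mm above its underside, z up. From x +24 to +126 mm a white case, 50 wide, 20 mm high; on it a square collar (30 mm outside, 18 inside, 6 high) round the plunger. All alike outside. At the start on the receiving board, 6 mm thick.
- spot_d (a point): The marked spot of that cartridge: centre of the top of its black round plunger (16 mm diameter), 88 to 100 mm along x from the grip centre and up to 8 mm aside, differing by cartridge; standing it is 34 mm above the cartridge's underside (8 mm above the collar), pressed home 22 mm (4 mm below the collar's rim).
- plunger_d (a joint): How far that plunger is pressed in, m: about 0 standing (unused cartridge), 0.012 home (used cartridge). It moves stiffly (5 N) and stays where it is left.
- cart_e_grip (a point): Test cartridge, 150 mm long, 0.14 kg: centre of its blue grip block, 48 (x) x 22 (y) x 36 mm high, 18 mm above its underside, z up. From x +24 to +126 mm a white case, 50 wide, 20 mm high; on it a square collar (30 mm outside, 18 inside, 6 high) round the plunger. All alike outside. At the start on the receiving board, 6 mm thick.
- spot_e (a point): The marked spot of that cartridge: centre of the top of its black round plunger (16 mm diameter), 88 to 100 mm along x from the grip centre and up to 8 mm aside, differing by cartridge; standing it is 34 mm above the cartridge's underside (8 mm above the collar), pressed home 22 mm (4 mm below the collar's rim).
- plunger_e (a joint): How far that plunger is pressed in, m: about 0 standing (unused cartridge), 0.012 home (used cartridge). It moves stiffly (5 N) and stays where it is left.
- jar: Small amber jar, 40 mm diameter, 60 mm high, on the receiving board; a bystander, origin at the centre of its underside.
- bottle1: Amber bottle, 70 mm diameter, 160 mm high; a bystander, origin at the centre of its underside.
- bottle2: Amber bottle, 56 mm diameter, 120 mm high; a bystander, origin at the centre of its underside.
Mind the look-alikes: they are no part of the job. Leave any turquoise look-alike of the part that bears cart_e_grip alone.

How it is judged (in metres and radians):
At the end, for the whole second after the job is handed in: Each cartridge that was unused has its plunger in by 9.5 of 12 mm or more and lies in the incubation tray: grip and spot inside the rim, upright within 0.12 rad, grip centre 10 to 26 mm above its floor. Used ones are upright, within 60 mm of where they lay (value of joint each of plunger_a, plunger_b, plunger_c above 0.0095 m and angle between each of cart_a_grip, cart_b_grip, cart_c_grip, cart_d_grip, cart_e_grip's own z axis and vertical below 0.12 rad and z of cart_a_grip in the frame of tray_in between 0.01 and 0.026 m and x of cart_a_grip in the frame of tray_in between -0.1 and 0.1 m and y of cart_a_grip in the frame of tray_in between -0.14 and 0.14 m and x of spot_a in the frame of tray_in between -0.1 and 0.1 m and y of spot_a in the frame of tray_in between -0.14 and 0.14 m and z of cart_b_grip in the frame of tray_in between 0.01 and 0.026 m and x of cart_b_grip in the frame of tray_in between -0.1 and 0.1 m and y of cart_b_grip in the frame of tray_in between -0.14 and 0.14 m and x of spot_b in the frame of tray_in between -0.1 and 0.1 m and y of spot_b in the frame of tray_in between -0.14 and 0.14 m and z of cart_c_grip in the frame of tray_in between 0.01 and 0.026 m and x of cart_c_grip in the frame of tray_in between -0.1 and 0.1 m and y of cart_c_grip in the frame of tray_in between -0.14 and 0.14 m and x of spot_c in the frame of tray_in between -0.1 and 0.1 m and y of spot_c in the frame of tray_in between -0.14 and 0.14 m and distance of each of cart_d_grip, cart_e_grip from where it was at the start of the episode below 0.06 m); the robot touches nothing.
It fails at once if the jar is shoved more than 40 mm or tipped (distance of jar from where it was at the start of the episode above 0.04 m or angle between jar's own z axis and vertical above 0.5 rad).
It fails at once if the bottle1 is shoved more than 40 mm or tipped (distance of bottle1 from where it was at the start of the episode above 0.04 m or angle between bottle1's own z axis and vertical above 0.5 rad).
It fails at once if the bottle2 is shoved more than 40 mm or tipped (distance of bottle2 from where it was at the start of the episode above 0.04 m or angle between bottle2's own z axis and vertical above 0.5 rad).
Of cart_a, cart_b, cart_c, cart_d, cart_e only 4 to 5 are there at a start; the rules pass over those that are not, and their reading is None.
At some moment in a run one of cart_a, cart_b, cart_c may be knocked a few centimetres aside while the robot is not near it.
Once in a run the grip may slacken for a moment while it holds something.
It also fails if it takes over 210 s, if anything falls off the work surface, if the arm or the gripper's body presses on something with over 40 N, if the wrist force passes 120 N, or if a joint passes its speed limit or range.

## Working session

There is one attempt and no reset: what is moved stays moved. The work goes in short steps, Python scripts to look and compute and a shell command to move; the robot and the scene stay as the last step left them, time stands still between calls to the robot, and variables do not carry over. Pictures are saved under pics/ and viewed, at most 14 in all, crops included, and the job is handed in when it is done.

```bash
ls; mkdir -p pics; cat > h.py <<'E'
import numpy as np, cv2
from scipy.spatial.transform import Rotation as R
from station import env
def snap(name,fn=None):
    o=env.get_obs(); im,d=env.get_image(name)
    if fn: cv2.imwrite('pics/'+fn,im[:,:,::-1])
    return o,im,d
E
python3 - <<'E'
from h import *
for n in ['scene','top','wrist']:
    o,im,d=snap(n,n+'0.png'); np.savez('/tmp/%s0.npz'%n,im=im,d=d); print(n,env.camera_info(n))
print(o)
E
```

```text
pics
scene {'K': array([[540.42800194,   0.        , 287.21610907],
       [  0.        , 540.42800194, 211.43753618],
       [  0.        ,   0.        ,   1.        ]]), 'origin': array([1283.91576105,  330.89447514,  892.69142376]), 'orientation': array([0.54259631, 0.90016497, 1.84323958])}
top {'K': array([[544.50624072,   0.        , 274.12320535],
       [  0.        , 544.50624072, 206.51728588],
       [  0.        ,   0.        ,   1.        ]]), 'origin': array([ 273.56057125,  -76.30879409, 1374.64474263]), 'orientation': array([ 0.09022345, -0.11282696, -1.53863786])}
wrist {'K': array([[325.1922621 ,   0.        , 279.57477347],
       [  0.        , 325.1922621 , 209.01442101],
       [  0.        ,   0.        ,   1.        ]]), 'hand_eye': array([[ 5.61415017e-04,  9.49512307e-01,  3.13729284e-01,
         7.99542998e+01],
       [ 9.99999663e-01, -7.21218333e-04,  3.93303597e-04,
         1.45274182e+00],
       [ 5.99713917e-04,  3.13728958e-01, -9.49512391e-01,
        -1.17257663e+02],
       [ 0.00000000e+00,  0.00000000e+00,  0.00000000e+00,
         1.00000000e+00]])}
{'clock': 0.1, 'joint_positions': array([ 1.08189449e+00,  3.59440242e-01,  1.51133519e+00, -7.45520056e-06,
        1.27250997e+00, -1.15111289e-01]), 'dq': array([ 5.06970723e-04, -1.22422756e-03, -3.04044256e-03, -1.38741852e-05,
       -9.76400512e-04, -1.60413795e-03]), 'tau': array([ 1.85530562e-04, -5.28651774e+01, -2.79350495e+01, -2.28950648e-04,
        5.06578173e-03,  5.69435485e-05]), 'tool_pos': array([218.82976241, 558.04849575, 255.52910737]), 'orientation': array([-5.83640746e-01, -3.08639611e+00,  2.54154213e-03]), 'force': array([-0.07903466, -0.58969116, -0.02080303]), 'wrist_torque': array([-0.01078639, -0.00270498, -0.0094218 ]), 'grasp_force': 0.0, 'gripper_width': 0.9970190738631006}
```

View pics/top0.png

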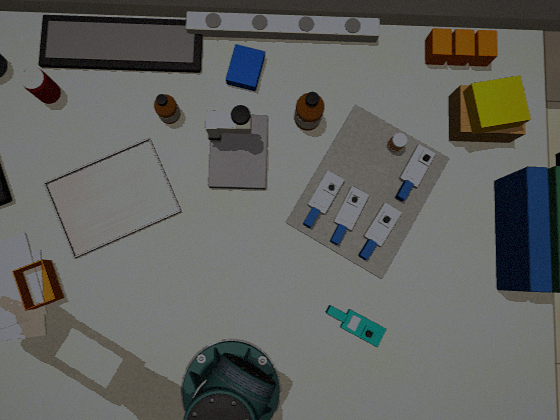

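View pics/scene0.png

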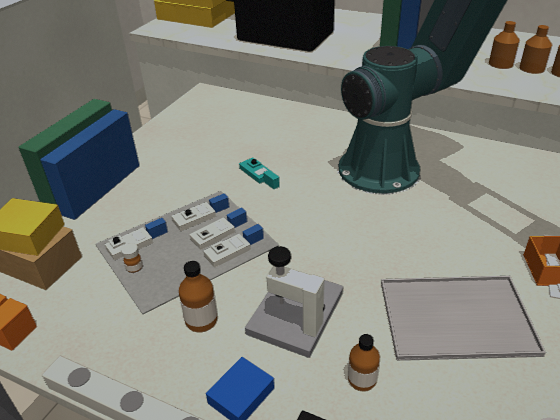

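The top view shows four cartridges on the board, with blue grips near (312,218), (338,235), (368,250) and (405,190). The press is near (238,150), the tray near (113,198), the jar at (398,141), and the bottles at (310,110) and (165,108). Possible confusions: the turquoise look-alike at (357,325), the blue block at (245,67) and the blue binders at right. I choose by description, the white cases with blue grips on the board.

```bash
cat >> h.py <<'E'
def pose(name,o=None):
    c=env.camera_info(name)
    if name!='wrist': return c['K'],R.from_rotvec(c['orientation']).as_matrix(),np.array(c['origin'])
    H=c['hand_eye']; T=R.from_rotvec(o['orientation']).as_matrix()
    return c['K'],T@H[:3,:3],T@H[:3,3]+o['tool_pos']
def ray(name,uv,o=None):
    K,M,c=pose(name,o); uv=np.atleast_2d(uv).astype(float)
    x=(uv[:,0]-K[0,2])/K[0,0]; y=(uv[:,1]-K[1,2])/K[1,1]
    if name=='wrist':
        r=np.hypot(x,y)+1e-9; v=np.c_[np.sin(r)*x/r,-np.sin(r)*y/r,-np.cos(r)]
    else: v=np.c_[x,-y,-np.ones_like(x)]
    return c,v@M.T
def onplane(name,uv,z,o=None):
    c,v=ray(name,uv,o); return c+v*((z-c[2])/v[:,2])[:,None]
def cloud(name,d,o=None):
    h,w=d.shape; u,v=np.meshgrid(np.arange(w),np.arange(h))
    c,r=ray(name,np.c_[u.ravel(),v.ravel()],o); K,M,_=pose(name,o)
    ax=-(r@M)[:,2]
    return (c+r*(d.ravel()/ax)[:,None]).reshape(h,w,3)
def tri(c1,v1,c2,v2):
    v1=v1/np.linalg.norm(v1); v2=v2/np.linalg.norm(v2)
    s=np.linalg.lstsq(np.c_[v1,-v2],c2-c1,rcond=None)[0]
    a,b=c1+s[0]*v1,c2+s[1]*v2; return (a+b)/2,np.linalg.norm(a-b)
def blue(im):
    hsv=cv2.cvtColor(im,cv2.COLOR_RGB2HSV); return cv2.inRange(hsv,(103,120,40),(125,255,255))
def blobs(m,lo,hi):
    n,l,s,c=cv2.connectedComponentsWithStats(m)
    return [(c[i],l==i) for i in range(1,n) if lo<s[i,4]<hi]
E
python3 - <<'E'
from h import *
np.set_printoptions(precision=1,suppress=True)
for n in ['top','scene']:
    z=np.load('/tmp/%s0.npz'%n); im,d=z['im'],z['d']; P=cloud(n,d)
    for c,m in blobs(blue(im),60,1200):
        q=P[m]; r=cv2.minAreaRect(np.argwhere(m)[:,::-1].astype(np.float32))
        print(n,c,m.sum(),'onplane42',onplane(n,c,42)[0],'cloudmed',np.median(q,0),np.percentile(q[:,2],[5,95]),'ang',r)
    if n=='top':
        for nm,px in dict(board=[(357,106),(448,158),(383,277),(287,222)],tray=[(46,185),(151,140),(181,212),(76,256)],tabl=[(210,187),(267,187),(267,116)]).items():
            print(nm,onplane(n,px,{'board':6,'tray':14,'tabl':25}[nm]))
        for nm,px,z in [('knob',(241,114),205),('jar',(399,136),60),('b1',(313,99),160),('b2',(164,101),120)]:
            print(nm,onplane(n,px,z)[0],P[px[1],px[0]])
        cr=cv2.resize(im[95:285,280:460],None,fx=3.15,fy=3.15,interpolation=cv2.INTER_CUBIC); cv2.imwrite('pics/c1.png',cr[:,:,::-1])
    else:
        cr=cv2.resize(im[185:285,90:280],None,fx=4,fy=4,interpolation=cv2.INTER_CUBIC); cv2.imwrite('pics/c2.png',cr[:,:,::-1])
E
```

```text
top [245.1  65.3] 1148 onplane42 [808.8  -8.7  42. ] cloudmed [811.7  -8.6  34.8] [30.3 39.5] ang ((245.05885314941406, 65.26470947265625), (31.287094116210938, 36.865413665771484), 14.03624439239502)
top [405.  189.5] 169 onplane42 [ 500.6 -417.5   42. ] cloudmed [ 501.4 -417.9   41.3] [34.5 45.6] ang ((405.1114501953125, 189.3789825439453), (9.01838207244873, 18.435810089111328), 28.610462188720703)
top [311.4 216.4] 165 onplane42 [ 426.2 -185.8   42. ] cloudmed [ 426.6 -185.2   41.8] [37.  47.3] ang ((311.42486572265625, 216.4145050048828), (8.637788772583008, 18.85917091369629), 30.256441116333008)
top [338.3 233.5] 174 onplane42 [ 385.9 -252.7   42. ] cloudmed [ 386.3 -252.4   41.9] [32.2 46.5] ang ((338.29998779296875, 233.40000915527344), (8.944271087646484, 18.335756301879883), 26.56505012512207)
top [368.1 248.7] 177 onplane42 [ 350.8 -326.2   42. ] cloudmed [ 350.1 -326.3   41.5] [35.4 46. ] ang ((368.0536193847656, 248.72532653808594), (9.23721694946289, 18.998531341552734), 31.607501983642578)
board [[ 723.1 -301.7    6. ]
 [ 592.5 -538.1    6. ]
 [ 283.2 -370.9    6. ]
 
[... 711 characters left out ...]
72413635253906), (14.112845420837402, 18.012447357177734), 68.19859313964844)
scene [237.1 216.9] 248 onplane42 [ 402.5 -241.3   42. ] cloudmed [ 393.6 -246.2   36.9] [13.7 44.3] ang ((237.4000244140625, 217.30001831054688), (14.310833930969238, 19.230182647705078), 63.43495178222656)
scene [156.3 227.6] 277 onplane42 [ 517.7 -403.1   42. ] cloudmed [ 508.7 -411.    35.8] [13.5 44.3] ang ((156.2413787841797, 227.8965606689453), (14.968935012817383, 19.695966720581055), 66.80140686035156)
scene [253.2 233.7] 274 onplane42 [ 442.7 -174.6   42. ] cloudmed [ 434.7 -179.1   37. ] [13.4 44.7] ang ((253.50003051757812, 234.00003051757812), (14.758047103881836, 20.57182502746582), 63.43495178222656)
```

View pics/c2.png

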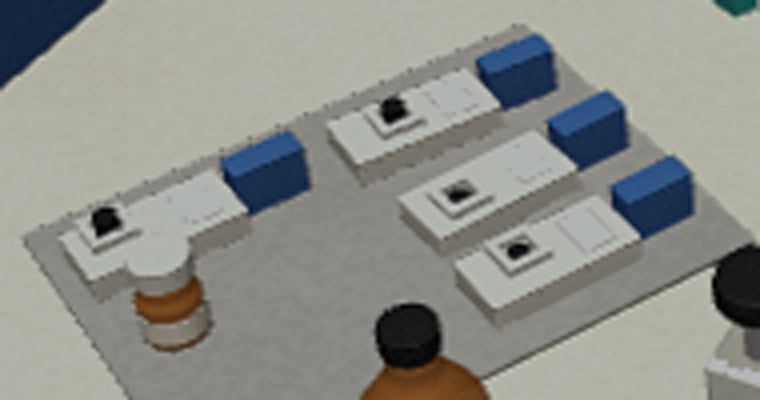

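View pics/c1.png

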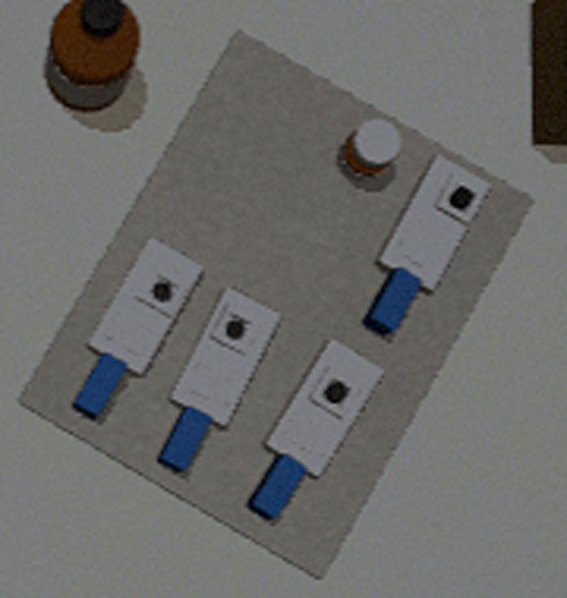

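Crop readings: the grips at scene (219,202) and (156,228), world (351,-326) and (500,-417), carry plungers standing above their collars. The other two plungers, at crop (458,190) and (518,248), look sunk inside. I'll confirm this from the wrist camera over the board, and turn the tool first.

```bash
python3 -m crank '[[[0,0,0,-0.0594],[-0.5,0,0,-0.0594],[-1,-0.5,0,-0.0594],[-1,-0.5,0,-0.0594],[-1,-0.5,0,-0.0594]]]' 1
```

```text
clock: 0.78
tool_pos: [294.0, 475.3, 256.3]
orientation: [-0.003, -3.141, -0.0]
force: [0.0, 0.6, 0.4]
gripper_width: 0.998
grasp_force: 0.0
```

```bash
for i in 1 2 ; do python3 -m crank '[[[-0.35,-0.5,0,0],[-0.7,-1,0,0],[-0.7,-1,0,0]]]' |head -2; done; for i in 1 2 3 4 5; do python3 -m crank '[[[0,-0.5,0,0],[0,-1,0,0],[0,-1,0,0]]]' | head -2; done; python3 -m crank '[[[0,-0.5,0,0],[0,-0.75,0,0],[0,-0.75,0,0],[0,-0.75,0,0],[0,-0.75,0,0]]]'
python3 - <<'E'
from h import *
o,im,d=snap('wrist','w1.png'); np.savez('/tmp/w1.npz',im=im,d=d,o=np.array(o,dtype=object)); print(o['tool_pos'],o['clock'])
E
```

```text
clock: 1.15
tool_pos: [365.6, 374.1, 256.4]
clock: 1.52
tool_pos: [435.9, 274.7, 256.5]
clock: 1.9
tool_pos: [433.2, 175.3, 256.3]
clock: 2.28
tool_pos: [434.2, 75.4, 256.5]
clock: 2.65
tool_pos: [435.0, -24.7, 256.6]
clock: 3.02
tool_pos: [435.4, -124.8, 256.5]
clock: 3.4
tool_pos: [435.5, -224.8, 256.4]
clock: 4.03
tool_pos: [433.5, -297.9, 256.3]
orientation: [0.001, -3.141, -0.001]
force: [0.5, -0.3, 0.4]
gripper_width: 0.998
grasp_force: 0.0
[ 433.47733385 -297.93552266  256.26479239] 4.025
```

View pics/w1.png

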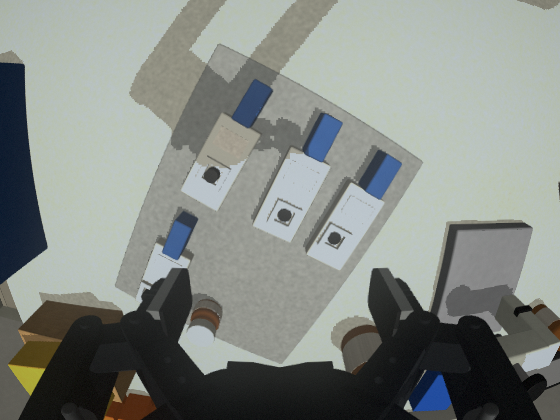

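The wrist view shows the grip at (253,103) with plunger (212,173), a solid disc above its collar, so it is standing. (284,215) and (335,239) look sunk, and the fourth, at (180,235), is partly hidden by a finger. Next: check heights by depth and triangulation.

```bash
cat >> h.py <<'E'
def carts(im,d,o):
    """wrist view: each blue grip (top face at cloud height) and dark spot near its axis"""
    P=cloud('wrist',d,o); out=[]
    hsv=cv2.cvtColor(im,cv2.COLOR_RGB2HSV)
    for c,m in blobs(blue(im),300,30000):
        q=P[m]; zt=np.percentile(q[:,2],75)
        if not 20<zt<400: continue
        t=q[q[:,2]>zt-4]; r=cv2.minAreaRect(t[:,:2].astype(np.float32))
        b=cv2.boxPoints(r); e=b[1]-b[0]; f=b[2]-b[1]; a=e if np.hypot(*e)>np.hypot(*f) else f
        ang=np.arctan2(a[1],a[0]); ang=ang if abs(ang)<np.pi/2 else ang-np.pi*np.sign(ang)
        g=np.array([*r[0],zt]); ax=np.array([np.cos(ang),np.sin(ang)]); ay=np.array([-ax[1],ax[0]])
        L=P[:,:,:2]-g[:2]; lx,ly=L@ax,L@ay
        dm=((lx>78)&(lx<112)&(abs(ly)<19)&(hsv[:,:,2]<75)&(P[:,:,2]>zt-30)).astype(np.uint8)
        bl=sorted(blobs(dm,30,20000),key=lambda k:-k[1].sum())[:1]
        s=None
        if bl:
            mm=bl[0][1]; s=(np.round(bl[0][0],1),np.round([np.median(lx[mm]),np.median(ly[mm]),np.median(P[mm][:,2])],1),mm.sum())
        out.append(dict(px=c.round(1),g=g.round(1),ang=round(np.degrees(ang),1),size=np.round(r[1],1),spot=s)); print(out[-1])
    return out
E
python3 - <<'E'
from h import *
np.set_printoptions(precision=1,suppress=True)
z=np.load('/tmp/w1.npz',allow_pickle=True); o=z['o'].item(); carts(z['im'],z['d'],o)
# triangulate plungers top vs wrist
for w,t in [((212,173),(336,392)),((284,215),(235,328)),((335,239),(162,291))]:
    c1,v1=ray('wrist',w,o); c2,v2=ray('top',(t[0]/3.15+280,t[1]/3.15+95)); print(tri(c1,v1[0],c2,v2[0]))
im=z['im']; cv2.imwrite('pics/c3.png',cv2.resize(im[60:310,120:420],None,fx=2.4,fy=2.4,interpolation=cv2.INTER_CUBIC)[:,:,::-1])
E
```

```text
{'px': array([ 14.7, 174.6]), 'g': array([ 367.7, -517. ,   61.4]), 'ang': np.float32(-62.7), 'size': array([177.9, 403.5]), 'spot': None}
{'px': array([251. , 103.4]), 'g': array([ 355.7, -318.9,   42.2]), 'ang': np.float32(-32.0), 'size': array([35.5, 45.3]), 'spot': (array([ 84.5, 368.3]), array([ 81.6,   4.8, 307.7]), np.int64(5913))}
{'px': array([323.3, 137.4]), 'g': array([ 377.2, -272.1,   42.1]), 'ang': np.float32(64.7), 'size': array([64.7, 46.7]), 'spot': (array([374.4, 165. ]), array([90.1, -1.3, 26.1]), np.int64(252))}
{'px': array([383.2, 176.6]), 'g': array([ 397.8, -238.7,   42. ]), 'ang': np.float32(61.7), 'size': array([144. ,  46.1]), 'spot': None}
{'px': array([176.3, 239.8]), 'g': array([ 434.1, -368.9,   42.2]), 'ang': np.float32(-35.3), 'size': array([ 25.2, 213.8]), 'spot': None}
{'px': array([430.4, 393. ]), 'g': array([ 615.9, -145.6,   34.7]), 'ang': np.float32(29.4), 'size': array([604.8,  71.5]), 'spot': None}
(array([ 424.4, -370.7,   38.5]), np.float64(3.720148428954029))
(array([ 472.8, -292.4,   36. ]), np.float64(1.4739806622254543))
(array([ 500.4, -234.1,   38.9]), np.float64(0.689693184434106))
```

View pics/c3.png

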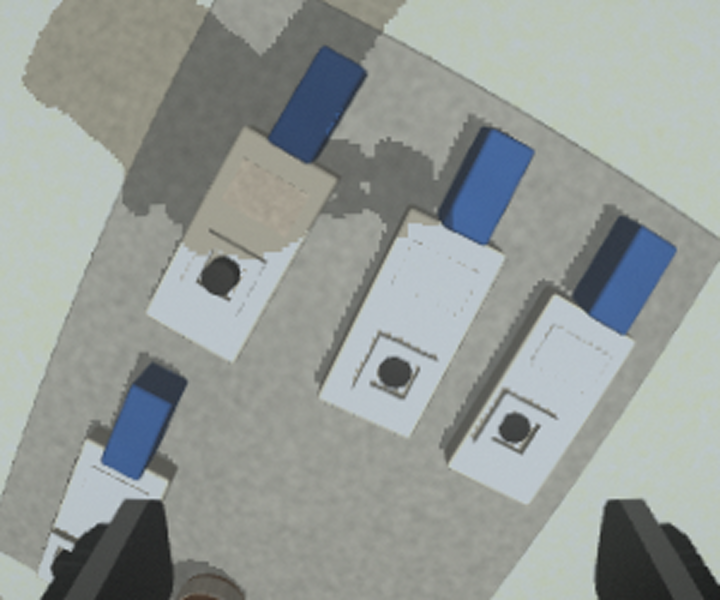

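Crop: plunger (220,275) covers its collar, so it is standing. (395,372) and (514,428) sit inside their collars with a gap round them, so they are used. The fourth, at lower left, I'll check later. I'll fix the grip fit for outliers and read the heights.

```bash
python3 - <<'E'
s=open('h.py').read()
s=s.replace("t=q[q[:,2]>zt-4]; r=","t=q[abs(q[:,2]-np.median(q[q[:,2]>zt-6][:,2]))<3.5]; t=t[np.hypot(*(t-np.median(t,0))[:,:2].T)<27]; r=")
s=s.replace("(hsv[:,:,2]<75)&(P[:,:,2]>zt-30)","(hsv[:,:,2]<75)&(P[:,:,2]>zt-30)&(P[:,:,2]<zt+15)")
s=s.replace("if not 20<zt<400: continue","if not 30<zt<400 or m.sum()>9000: continue")
open('h.py','w').write(s)
E
python3 - <<'E'
from h import *
np.set_printoptions(precision=1,suppress=True)
z=np.load('/tmp/w1.npz',allow_pickle=True); o=z['o'].item(); carts(z['im'],z['d'],o)
P=cloud('wrist',z['d'],o)
for u,v in [(212,173),(284,215),(335,239)]: print(np.median(P[v-2:v+3,u-2:u+3].reshape(-1,3),0))
P=cloud('top',np.load('/tmp/top0.npz')['d'])
for u,v in [(427,158),(387,219),(355,199),(331,187)]: print('top',np.median(P[v-1:v+2,u-1:u+2].reshape(-1,3),0))
E
```

```text
{'px': array([ 14.7, 174.6]), 'g': array([ 474.4, -654.2,   61.4]), 'ang': np.float32(-0.1), 'size': array([ 3.5, 53.8]), 'spot': None}
{'px': array([251. , 103.4]), 'g': array([ 351.8, -325.1,   42.2]), 'ang': np.float32(-31.4), 'size': array([20.7, 45.3]), 'spot': (array([211.6, 174.6]), array([86.3,  0.9, 38.8]), np.int64(180))}
{'px': array([323.3, 137.4]), 'g': array([ 386.7, -252.2,   42.1]), 'ang': np.float32(-25.3), 'size': array([20.6, 46.7]), 'spot': (array([284.2, 214.9]), array([96.8,  2. , 27.9]), np.int64(115))}
{'px': array([383.2, 176.6]), 'g': array([ 426.8, -184.8,   42. ]), 'ang': np.float32(-28.8), 'size': array([21.2, 46.1]), 'spot': (array([333.9, 238.2]), array([90.9, -5.3, 27.5]), np.int64(99))}
{'px': array([176.3, 239.8]), 'g': array([ 501.9, -416.4,   42.2]), 'ang': np.float32(-27.8), 'size': array([20.9, 46.8]), 'spot': (array([144.6, 293.3]), array([ 95.8, -13.1,  38.7]), np.int64(38))}
{'px': array([430.4, 393. ]), 'g': array([822.3, -22.5,  34.7]), 'ang': np.float32(-12.8), 'size': array([50.7, 52.5]), 'spot': None}
[ 423.9 -368.5   39.3]
[ 475.  -291.7   27.9]
[ 504.7 -231.9   27.7]
top [ 582.5 -474.5   40.4]
top [ 425.3 -372.4   40.9]
top [ 474.8 -295.5   27.1]
top [ 503.4 -234.6   28.1]
```

Depth settles it: plungers at z≈39–40 on the cartridges at (352,-325) and (501,-417), so those are unused. The other two are at z≈28, so they stay. Approaching the first.

```bash
python3 -m crank '[[[0.4,-0.14,0.4,0.028],[0.82,-0.275,0.8,0.056],[0.82,-0.275,1,0.086],[0.82,-0.275,1,0.086],[0.82,-0.275,1,0.086],[0.82,-0.275,1,0.086]]]' 0.6
python3 - <<'E'
from h import *
np.set_printoptions(precision=1,suppress=True)
o,im,d=snap('wrist','w2.png'); carts(im,d,o); print(o['tool_pos'])
E
```

```text
clock: 4.82
tool_pos: [352.5, -327.6, 157.5]
orientation: [0.834, 3.027, -0.002]
force: [0.4, 0.1, 0.7]
gripper_width: 0.6
grasp_force: 0.0
{'px': array([383.3, 199.3]), 'g': array([ 386., -252.,   42.]), 'ang': np.float32(-25.8), 'size': array([21.3, 46.6]), 'spot': (array([380.2, 294.9]), array([96.7,  4.9, 27.8]), np.int64(93))}
{'px': array([467.6, 200.1]), 'g': array([ 426.5, -184.3,   42. ]), 'ang': np.float32(-29.1), 'size': array([22. , 47.3]), 'spot': (array([440.7, 286.9]), array([91.5, -4.7, 27.6]), np.int64(106))}
{'px': array([279.5, 208.3]), 'g': array([ 351.5, -324.9,   42.1]), 'ang': np.float32(-30.5), 'size': array([20.8, 46.4]), 'spot': (array([279.5, 301.3]), array([84.7, -0.6, 38.9]), np.int64(274))}
{'px': array([ 25.5, 351.1]), 'g': array([ 359.2, -654.1,  104.6]), 'ang': np.float32(-1.1), 'size': array([ 6.8, 52.7]), 'spot': None}
[ 352.5 -327.6  157.5]
```

```bash
python3 -m crank '[[[0.02,0.02,0.5,0],[0.02,0.02,1,0],[0.02,0.02,1,0]]]' | head -2; python3 -m crank '[[[0,0,0.1,0],[0,0,0.21,0],[0,0,0.21,0],[0,0,0.21,0]]]' ; python3 -m crank '[[[0,0,0,0],[0,0,0,0],[0,0,0,0],[0,0,0,0],[0,0,0,0]]]' 0 60; python3 -m crank '[[[0,0,-0.15,0],[0,0,-0.3,0],[0,0,-0.6,0],[0,0,-0.6,0]]]'
```

```text
clock: 5.25
tool_pos: [349.4, -322.3, 54.3]
clock: 5.75
tool_pos: [351.0, -324.7, 35.9]
orientation: [0.839, 3.027, -0.001]
force: [-0.5, 0.7, 0.8]
gripper_width: 0.599
grasp_force: 0.0
clock: 6.38
tool_pos: [351.0, -324.7, 35.9]
orientation: [0.839, 3.027, -0.001]
force: [-0.7, -0.3, 6.6]
gripper_width: 0.249
grasp_force: 59.2
clock: 6.88
tool_pos: [352.0, -325.7, 97.9]
orientation: [0.838, 3.023, -0.005]
force: [-0.2, 0.2, -1.3]
gripper_width: 0.249
grasp_force: 58.6
```

```bash
python3 -m crank '[[[0.08,0.33,0,-0.028],[0.16,0.66,0,-0.056],[0.25,0.99,0,-0.0855],[0.25,0.99,0,-0.0855]]]' |sed -n 2p; python3 -m crank '[[[-0.2,0.5,0,0],[-0.4,1,0,0],[-0.4,1,0,0]]]' |sed -n 2p;  python3 -m crank '[[[-0.1,0.5,0,0],[-0.2,1,0,0],[-0.2,1,0,0],[-0.2,1,0,0]]]' 
python3 - <<'E'
from h import *
np.set_printoptions(precision=1,suppress=True)
o,im,d=snap('wrist','w3.png'); np.savez('/tmp/w3.npz',im=im,d=d,o=np.array(o,dtype=object)); carts(im,d,o); print(o['tool_pos'])
E
```

```text
tool_pos: [379.6, -224.1, 95.0]
tool_pos: [421.3, -124.6, 95.2]
clock: 8.25
tool_pos: [441.2, -27.9, 95.3]
orientation: [0.007, 3.141, -0.001]
force: [-0.6, 0.3, -1.4]
gripper_width: 0.251
grasp_force: 63.0
{'px': array([ 51.8, 217.6]), 'g': array([ 426.6, -183.5,   42.1]), 'ang': np.float32(-28.4), 'size': array([22.8, 47.9]), 'spot': (array([ 40.8, 300.4]), array([92.7, -6.8, 27.9]), np.int64(97))}
{'px': array([279.6, 303.1]), 'g': array([442.4, -26.6, 101.3]), 'ang': np.float32(-1.4), 'size': array([21.7, 47. ]), 'spot': None}
[441.2 -27.9  95.3]
```

View pics/w3.png

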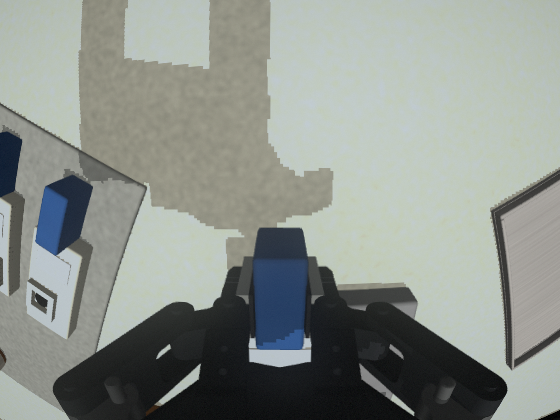

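Cartridge in hand at (280,280); the gripper hides its spot from the wrist camera. I'll measure the spot from the scene and top cameras.

```bash
python3 - <<'E'
from h import *
for n in ['top','scene']:
    o,im,d=snap(n); np.savez('/tmp/%s1.npz'%n,im=im,d=d)
    if n=='top': a=cv2.resize(im[90:230,200:300],None,fx=4,fy=4,interpolation=cv2.INTER_CUBIC)
    else: b=cv2.resize(im[180:320,230:330],None,fx=4,fy=4,interpolation=cv2.INTER_CUBIC)
cv2.imwrite('pics/c4.png',np.hstack([a,b])[:,:,::-1])
E
```

```text
(no output)
```

View pics/c4.png

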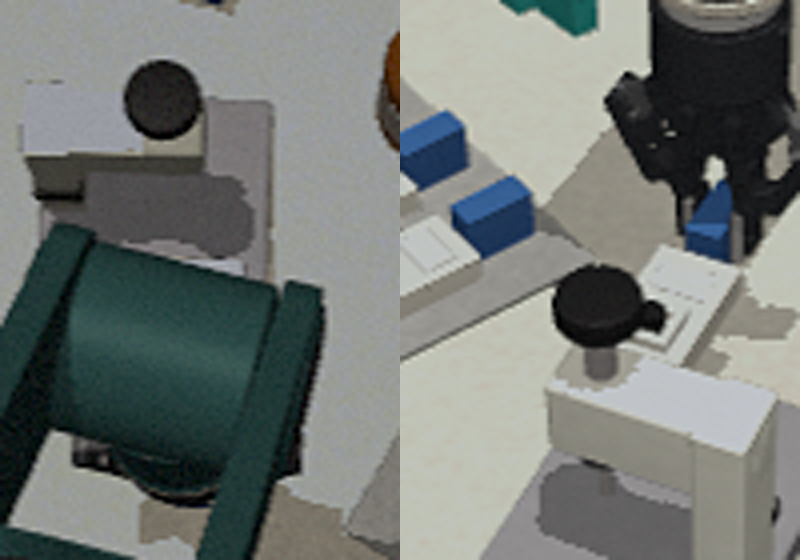

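```bash
python3 - <<'E'
from h import *
np.set_printoptions(precision=1,suppress=True)
z=np.load('/tmp/w1.npz',allow_pickle=True); o=z['o'].item()
A=np.radians(-30.5); ax=np.array([np.cos(A),np.sin(A)]); ay=np.array([-ax[1],ax[0]])
t=np.load('/tmp/top0.npz')['im']; s=np.load('/tmp/scene0.npz')['im']
def dark(im,c,r=6):
    g=im.max(2)[c[1]-r:c[1]+r+1,c[0]-r:c[0]+r+1]; m=(g<55).astype(np.uint8)
    k=max(blobs(m,3,200),key=lambda b:b[1].sum()); return k[0]+np.array(c)-r
for n,c,g,oo in [('wrist',(212,173),(351.8,-325.1),o),('top',(387,219),(350.8,-326.2),None)]:
    im=z['im'] if n=='wrist' else t
    p=dark(im,c,10 if n=='wrist' else 6); w=onplane(n,p,40,oo)[0]; e=w[:2]-g; print(n,p,w,e@ax,e@ay)
p=dark(s,(188,213),6); print('scene spot',p,onplane('scene',p,40))
print('spot in hand, scene', onplane('scene',(230+(652-400)/4,180+317/4),95.3-36+40))
k=dark(np.load('/tmp/top0.npz')['im'],(241,114),12); print('knob',k,onplane('top',k,203))
k=dark(s,(280,257),14); print('knob scene',k,onplane('scene',k,203))
S=np.load('/tmp/scene1.npz'); P=cloud('scene',S['d'])
print('pin tip', onplane('scene',(281.8,303),69), P[296:306,278:286,2].round())
print('table z',np.median(cloud('top',np.load('/tmp/top0.npz')['d'])[165:180,220:255,2]))
E
```

```text
wrist [215.7 170.5] [ 421.2 -364.3   40. ] 79.66496780497936 1.4734201535416738
top [386.1 219.1] [ 425.2 -370.9   40. ] 86.7841945568298 -0.7354053273925026
scene spot [187.6 212.1] [[ 433.7 -367.7   40. ]]
spot in hand, scene [[538.2 -24.9  99.3]]Traceback (most recent call last):
  File "<stdin>", line 14, in <module>
  File "<stdin>", line 8, in dark
ValueError: max() iterable argument is empty
```

```bash
python3 -m crank '[[[0,0.165,0.2,0],[0,0.165,0.37,0],[0,0.165,0.37,0],[0,0.165,0.37,0]]]' |sed -n '2p;4p'; python3 -m crank '[[[-0.2,0,0,0],[-0.4,0,0,0],[-0.6,0,0,0],[-0.8,0,0,0],[-1,0,0,0],[-1,0,0,0],[-1,0,0,0]]]' 
python3 - <<'E'
from h import *
o,im,d=snap('scene'); np.savez('/tmp/scene2.npz',im=im,d=d)
cv2.imwrite('pics/c5.png',cv2.resize(im[240:330,240:330],None,fx=6.5,fy=6.5,interpolation=cv2.INTER_CUBIC)[:,:,::-1])
E
```

```text
tool_pos: [441.4, -11.1, 58.6]
force: [0.6, 0.4, -1.2]
clock: 9.78
tool_pos: [540.0, -10.8, 58.5]
orientation: [-0.006, -3.14, -0.0]
force: [-1.0, -1.0, -0.7]
gripper_width: 0.246
grasp_force: 63.3
```

View pics/c5.png

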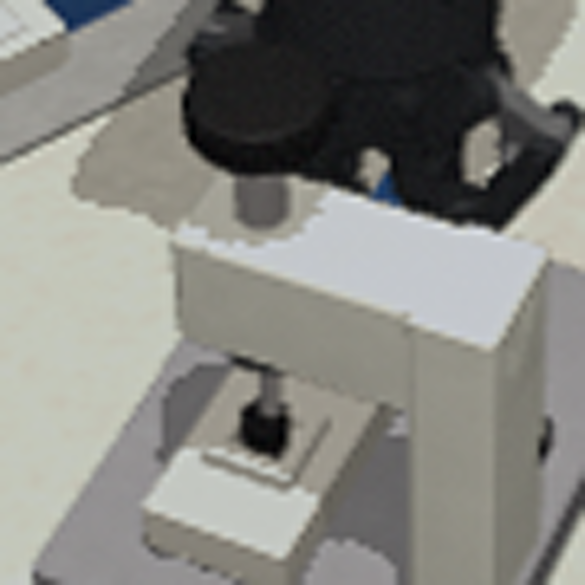

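Pin at crop x≈272, plunger blob centred at x≈266, so they are nearly aligned. The plunger may be a few mm too far in, so I'll check numerically.

```bash
python3 - <<'E'
from h import *
np.set_printoptions(precision=1,suppress=True,linewidth=200)
S=np.load('/tmp/scene2.npz'); g=S['im'].mean(2).astype(int)
print(np.arange(273,292)); 
for r in range(292,314): print(r,g[r,273:292])
P=cloud('scene',S['d']); 
print(P[299:310,276:286,2].round().astype(int))
def proj(p):
    K,M,c=pose('scene'); q=(np.array(p)-c)@M; return K[0,0]*q[0]/-q[2]+K[0,2], -K[1,1]*q[1]/-q[2]+K[1,2]
for p in [(629,-11.3,69),(631,-11.8,69),(628,-10.8,62.5),(628,-10.8,54.5),(629,-11.3,205)]: print(p,proj(p))
i=np.argwhere(S['im'].max(2)[240:272,262:296]<60)
E
```

```text
[273 274 275 276 277 278 279 280 281 282 283 284 285 286 287 288 289 290 291]
292 [132 133 131 132 132 133 134 134 134 135 134 135 136 136 137 138 139 138 138]
293 [129 135 132 134 135 134 134 134 134 134 134 134 136 136 137 138 136 138 138]
294 [142 119 101 112 138 136 136 135 136 134 134 135 135 135 137 137 136 136 136]
295 [148 139  86  34  38  66 115 140 136 135 135 135 135 135 135 135 134 135 134]
296 [ 99  98 103 106  71  44  44  39  67 115 136 133 134 133 133 134 134 134 134]
297 [100 103 130 160 149 133 121  66  66  68  92 122 126 136 133 133 133 133 134]
298 [101 121 155 150 150 152 143  87  91  96 127 153 145 129 134 124 135 132 133]
299 [113 139 150 149 150 151 141  87  91  96 126 152 150 151 149 139 130 133 124]
300 [128 154 149 149 151 153 142  87  91  96 126 152 150 149 150 150 150 149 140]
301 [153 150 150 151 153 142  79  75  91  97 128 152 151 149 149 150 150 150 150]
302 [150 149 151 145 108  40  34  80  97  85  65 111 152 150 150 148 149 150 149]
303 [150 149 152 139  38   6  28  68  98  84  56 113 153 151 149 149 150 149 150]
304 [148 150 153 140  43  16  17  21  
[... 854 characters left out ...]
6 55 54 78 76 77 75 58 49]
 [54 55 65 64 74 75 75 72 56 54]
 [58 62 65 64 70 73 72 69 64 55]
 [56 64 61 62 60 59 63 61 62 54]
 [57 58 65 65 63 63 62 62 60 48]
 [55 59 62 63 62 60 63 66 58 48]
 [50 53 57 63 60 61 60 56 57 54]
 [49 51 58 57 58 58 57 54 51 58]
 [56 53 54 55 55 55 54 52 57 54]]
(629, -11.3, 69) (np.float64(280.66580356226524), np.float64(300.61882690371044))
(631, -11.8, 69) (np.float64(280.0138711636881), np.float64(301.22719984727814))
(628, -10.8, 62.5) (np.float64(281.19907424583823), np.float64(302.5200797258852))
(628, -10.8, 54.5) (np.float64(281.3166811389894), np.float64(305.1652782825634))
(629, -11.3, 205) (np.float64(278.433139224017), np.float64(251.25593470428169))
```

Pin centre is at column 281.3 and plunger at 280.2, with matching rows. A small shift of about (-1, +2) mm, then lower and release.

```bash
python3 -m crank '[[[0.01,0.022,0.01,0],[0.01,0.022,0.025,0],[0.01,0.022,0.033,0],[0.01,0.022,0.033,0],[0.01,0.022,0.033,0]]]' ; python3 -m crank '[[[0.01,0.022,0.033,0],[0,0,0,0],[0,0,0,0],[0,0,0,0]]]' 0.45
python3 - <<'E'
from h import *
S=dict(zip(['o','im','d'],snap('scene'))); g=S['im'].mean(2).astype(int)
print(np.arange(273,292)); 
for r in range(296,316): print(r,g[r,273:292])
E
```

```text
clock: 10.45
tool_pos: [540.2, -8.5, 55.0]
orientation: [0.006, 3.142, -0.0]
force: [0.3, 0.0, -1.0]
gripper_width: 0.245
grasp_force: 63.4
clock: 10.95
tool_pos: [540.3, -8.5, 55.1]
orientation: [0.006, 3.141, -0.0]
force: [0.3, 0.2, -0.3]
gripper_width: 0.448
grasp_force: 0.0
[273 274 275 276 277 278 279 280 281 282 283 284 285 286 287 288 289 290
 291]
296 [ 98 100  96  79  56  48  45  40  67 115 137 134 133 133 134 134 133 134
 134]
297 [100 102 102 104 124 136 121  63  68  67 102 139 134 137 133 133 133 133
 133]
298 [103 100 100 121 156 154 140  86  92  92 125 159 152 134 135 132 136 133
 133]
299 [102  99 112 141 151 151 141  88  91  95 126 150 142 141 153 152 135 138
 133]
300 [101 104 129 156 149 150 139  87  89  95 127 152 150 149 148 141 141 150
 151]
301 [100 120 152 149 149 151 142 100  91  97 126 152 150 148 149 150 150 150
 147]
302 [111 139 150 149 150 152 143  98  94  92 116 153 151 149 149 149 148 150
 150]
303 [128 155 149 149 151 140  75  62  96  83  55 112 153 151 149 149 150 149
 150]
304 [153 150 149 150 145 105   6  21  36  30   8  44 112 153 150 149 150 149
 
[... 217 characters left out ...]
20  13  75 135 146 151 143 117
 123]
308 [148 148 146 129  85  22   7  18  24  18  17   0  91 156 151 148 125 107
 141]
309 [152 151 141 120 102  40   3  13  10  10  10   5  91 155 150 141 110 134
 150]
310 [202 192 151 154 144  81  53  26  13  15   2  50 117 153 148 126 113 151
 150]
311 [151 189 201 202 194 156 153 118  54  34  34 101 156 152 139 116 142 150
 148]
312 [113 109 120 156 189 202 204 196 158 151 123 131 152 144 116 122 152 150
 150]
313 [175 145 130 117 122 128 157 189 203 193 151 153 149 125 108 141 150 149
 150]
314 [198 199 197 175 143 129 125 129 156 183 189 204 187 108 132 151 149 150
 150]
315 [196 196 196 199 201 196 175 143 124 125 129 148 149 121 149 148 148 150
 140]
```

Plunger now at columns 278–284.5, centre 281.3, and the row matches the pin. Up, over the knob, and press with shut fingers.

```bash
python3 -m crank '[[[0,0,-0.2,0],[0,0,-0.6,0],[0,0,-1,0],[0,0,-1,0]]]' |sed -n 2p; python3 -m crank '[[[0,0,-0.5,0],[0,0,-1,0],[0,0,-1,0]]]' 0 |sed -n 2p; python3 -m crank '[[[-0.4,0,0,0],[-0.9,0,0,0],[-0.9,0,0,0],[-0.9,0,0,0]]]' |sed -n 2p; python3 -m crank '[[[0,0,0.12,0],[0,0,0.24,0],[0,0,0.24,0],[0,0,0.24,0]]]'
```

```text
tool_pos: [542.5, -8.8, 158.1]
tool_pos: [542.4, -8.8, 258.0]
tool_pos: [628.6, -8.6, 252.7]
clock: 12.88
tool_pos: [629.9, -8.8, 231.0]
orientation: [-0.006, -3.141, 0.0]
force: [-0.1, -0.2, 0.2]
gripper_width: -0.002
grasp_force: 0.0
```

```bash
python3 -m crank '[[[0,0,0.05,0],[0,0,0.1,0],[0,0,0.15,0],[0,0,0.15,0]]]'|sed -n '2p;4p'; python3 -m crank '[[[0,0,0.04,0],[0,0,0.07,0],[0,0,0.09,0],[0,0,0.1,0],[0,0,0.1,0],[0,0,0.1,0]]]'
```

```text
tool_pos: [630.6, -8.9, 216.1]
force: [0.5, -0.7, 3.9]
clock: 14.12
tool_pos: [630.7, -8.9, 207.8]
orientation: [0.006, 3.14, -0.001]
force: [-4.5, 0.6, 14.7]
gripper_width: 0.001
grasp_force: 7.0
```

```bash
python3 -m crank '[[[0,0,0.015,0],[0,0,0.03,0],[0,0,0.03,0],[0,0,0.03,0]]]'|sed -n '2p;4p'; python3 -m crank '[[[0,0,-0.1,0],[0,0,-0.3,0],[0,0,-0.6,0],[0,0,-0.6,0]]]'|sed -n '2p;4p'
python3 - <<'E'
from h import *
S=dict(zip(['o','im','d'],snap('scene'))); g=S['im'].mean(2).astype(int)
print(np.arange(273,292)); 
for r in range(296,316): print(r,g[r,273:292])
E
```

```text
tool_pos: [630.7, -8.9, 207.4]
force: [-8.6, 0.8, 28.0]
tool_pos: [631.5, -8.9, 264.9]
force: [0.1, -0.3, -0.1]
[273 274 275 276 277 278 279 280 281 282 283 284 285 286 287 288 289 290
 291]
296 [101  99  97  79  56  47  44  38  64 113 135 132 131 132 132 133 132 133
 131]
297 [101 100  98 104 121 135 118  62  65  66 100 137 131 135 131 131 131 131
 132]
298 [100  99  99 120 153 151 141  86  92  92 124 159 150 132 135 130 134 132
 131]
299 [101  99 109 138 149 149 137  86  88  93 124 148 139 141 152 150 134 134
 129]
300 [ 99 102 126 153 147 148 138  86  90  95 124 150 147 148 146 139 140 149
 150]
301 [ 98 118 150 148 148 149 140  96  90  94 125 149 148 147 147 147 148 148
 146]
302 [109 138 148 146 147 148 140  97  88  87 113 149 147 146 146 147 147 147
 147]
303 [126 152 147 147 147 149 140 102  88  95 126 150 148 148 147 147 147 147
 148]
304 [151 147 146 148 148 141 118 111 110 122 146 149 147 148 147 147 146 147
 147]
305 [149 147 147 147 145 125 101 122 117 116 119 123 129 142 147 147 147 143
 138]
306 [146 147 148 148 140 111 137 143  94 109 100 117 115 119 136 148 148 138
 119]
307 [147 148 147 142 116  93  73   7  10  13  24  74 117 130 143 149 142 115
 121]
308 [146 146 143 125  96  93  11  17  17  15  14  48 113 153 149 145 124 105
 141]
309 [150 149 140 118  99  41  13  17  13  22  17   9  89 152 149 139 108 132
 150]
310 [200 190 149 152 143  84  54  30  13  13  14  51 117 151 145 124 114 149
 148]
311 [149 187 200 201 192 153 152 118  55  34  36 100 155 149 138 113 140 148
 148]
312 [111 107 119 154 188 201 202 193 156 149 121 130 150 142 115 121 149 147
 147]
313 [173 143 128 115 120 126 155 188 200 191 150 153 147 123 105 140 148 147
 148]
314 [196 197 194 172 141 126 124 127 155 181 187 201 185 107 132 148 148 148
 148]
315 [193 193 195 196 198 195 172 141 124 122 127 145 148 120 148 146 148 147
 138]
```

The plunger is sunk inside its collar and the cartridge didn't move. Go back, grip it and lift.

```bash
python3 -m crank '[[[0.4,0,0,0],[0.91,0,0,0],[0.91,0,0,0],[0.91,0,0,0]]]' 0.5 |sed -n 2p; python3 -m crank '[[[0,0,0.5,0],[0,0,1,0],[0,0,1,0]]]' |sed -n 2p; python3 -m crank '[[[0,0,0.5,0],[0,0,1,0],[0,0,1,0],[0,0,1,0]]]' |sed -n 2p; python3 -m crank '[[[0,0,0.05,0],[0,0,0.09,0],[0,0,0.09,0]]]'
```

```text
tool_pos: [539.2, -8.5, 262.3]
tool_pos: [537.2, -8.1, 159.4]
tool_pos: [541.3, -8.7, 65.1]
clock: 16.92
tool_pos: [539.2, -8.5, 54.4]
orientation: [0.006, 3.141, -0.0]
force: [0.4, -0.4, -1.0]
gripper_width: 0.5
grasp_force: 0.0
```

```bash
python3 -m crank '[[[0,0,0,0],[0,0,0,0],[0,0,0,0],[0,0,0,0],[0,0,-0.05,0],[0,0,-0.05,0]]]' 0 60; python3 -m crank '[[[0.3,0,-0.03,0],[0.6,0,-0.05,0],[1,0,-0.1,0],[1,0,-0.1,0]]]' |sed -n 2p; python3 -m crank '[[[0.1,0.2,-0.3,0],[0.1,0.7,-0.4,0],[0.1,1,-0.4,0],[0.1,1,-0.4,0]]]' |sed -n 2p; python3 -m crank '[[[0.1,0.5,0,0],[0.1,1,0,0],[0.1,1,0,0]]]' |sed -n 2p;python3 -m crank '[[[0.1,0.5,0,0],[0.2,0.9,0,0],[0.2,0.9,0,0]]]' |sed -n 2p;python3 -m crank '[[[0.1,0.5,0,-0.025],[0.1,0.6,0,-0.05],[0.1,0.6,0,-0.072],[0.1,0.6,0,-0.072],[0.1,0.6,0,-0.072]]]'
python3 - <<'E'
from h import *
o,im,d=snap('wrist','w4.png'); print(carts(im,d,o),o['tool_pos'],o['orientation'])
E
```

```text
clock: 17.68
tool_pos: [539.1, -8.5, 59.1]
orientation: [-0.006, -3.142, 0.0]
force: [0.6, -0.3, -0.9]
gripper_width: 0.25
grasp_force: 58.7
tool_pos: [434.3, -7.4, 68.7]
tool_pos: [430.4, 93.6, 109.3]
tool_pos: [420.9, 194.1, 109.0]
tool_pos: [400.6, 282.9, 108.8]
clock: 20.05
tool_pos: [390.9, 340.8, 108.8]
orientation: [0.693, -3.064, 0.001]
force: [0.7, 0.1, -1.3]
gripper_width: 0.247
grasp_force: 59.9
{'px': array([279.5, 305.6]), 'g': array([392.9, 342.5, 115.4]), 'ang': np.float32(25.1), 'size': array([47.1, 21.7]), 'spot': None}
[{'px': array([279.5, 305.6]), 'g': array([392.9, 342.5, 115.4]), 'ang': np.float32(25.1), 'size': array([47.1, 21.7]), 'spot': None}] [390.85566405 340.84962049 108.79997166] [ 6.92874811e-01 -3.06363001e+00  9.62955385e-04]
```

View pics/w4.png

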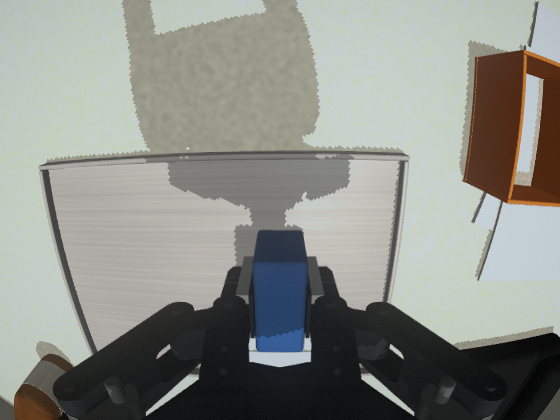

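The tray's near rim is at row ~155 with corners at (42,165) and (406,158), and the cartridge is aligned with the tray.

```bash
python3 - <<'E'
from h import *
o=env.get_obs(); print(onplane('wrist',[(42,165),(406,158),(280,153),(280,155)],14,o).round(1), o['tool_pos'])
im=cv2.imread('pics/w4.png'); 
E
python3 -m crank '[[[0,0,0.3,0],[0,0,0.6,0],[0,0,0.7,0],[0,0,0.7,0]]]'
```

```text
[[431.3 148.8  14. ]
 [311.1 400.4  14. ]
 [347.3 321.1  14. ]
 [348.5 321.7  14. ]] [390.80057963 341.05870275 108.8584393 ]
clock: 20.6
tool_pos: [390.3, 341.7, 38.7]
orientation: [0.697, -3.062, 0.001]
force: [1.1, -0.9, -0.7]
gripper_width: 0.247
grasp_force: 59.9
```

```bash
python3 -m crank '[[[0,0,0.03,0],[0,0,0.053,0],[0,0,0.053,0]]]' | sed -n '2p;4p'; python3 -m crank '[[[0,0,0,0],[0,0,0,0],[0,0,0,0]]]' 0.5; python3 -m crank '[[[0,0,-0.2,0],[0,0,-0.6,0],[0,0,-1,0],[0,0,-1,0],[0,0,-1,0]]]' | sed -n '2p;4p'; python3 -m crank '[[[0,0,-0.5,0.03],[0,0,-0.9,0.06],[0,0,-0.9,0.072],[0,0,-0.9,0.072]]]' | sed -n '2,3p'
python3 - <<'E'
from h import *
o,im,d=snap('wrist'); carts(im,d,o)
E
```

```text
tool_pos: [390.6, 342.2, 34.0]
force: [0.3, 0.0, -1.1]
clock: 21.35
tool_pos: [390.6, 342.2, 33.8]
orientation: [-0.699, 3.063, 0.0]
force: [0.8, 0.1, 0.5]
gripper_width: 0.502
grasp_force: 0.0
tool_pos: [390.1, 341.9, 133.4]
force: [0.3, 0.2, -0.3]
tool_pos: [389.8, 341.7, 222.6]
orientation: [-0.005, -3.14, 0.002]
{'px': array([281.5, 193.4]), 'g': array([392.9, 344.2,  40.2]), 'ang': np.float32(24.9), 'size': array([45.8, 20.2]), 'spot': (array([315.7, 260.4]), array([88.1,  0.2, 25.6]), np.int64(115))}
```

First cartridge is down in the tray, plunger home (spot z 25.6). On to the second.

```bash
for i in 1 2 3 4 5 6 7; do python3 -m crank '[[[-0.03,-0.5,0,0],[-0.07,-1,0,0],[-0.07,-1,0,0]]]' 0.6 | sed -n 2p; done; python3 -m crank '[[[-0.3,-0.3,0.3,0.026],[-0.58,-0.58,0.6,0.052],[-0.58,-0.58,0.6,0.078],[-0.58,-0.58,0.6,0.078],[-0.58,-0.58,0.6,0.078]]]'
python3 - <<'E'
from h import *
o,im,d=snap('wrist'); carts(im,d,o); print(o['tool_pos'])
E
```

```text
tool_pos: [395.8, 239.2, 222.2]
tool_pos: [403.5, 140.3, 222.9]
tool_pos: [411.0, 40.9, 223.3]
tool_pos: [418.3, -58.9, 223.5]
tool_pos: [425.2, -158.7, 223.6]
tool_pos: [432.0, -258.5, 223.5]
tool_pos: [438.5, -358.3, 223.4]
clock: 25.78
tool_pos: [495.1, -414.0, 164.1]
orientation: [-0.761, -3.048, -0.001]
force: [-0.7, 1.5, -0.1]
gripper_width: 0.602
grasp_force: 0.0
{'px': array([399.5,  11.8]), 'g': array([ 398.4, -258. ,   42.1]), 'ang': np.float32(-25.5), 'size': array([21.4, 21.6]), 'spot': (array([403.4, 117.7]), array([85. ,  5.9, 27.9]), np.int64(93))}
{'px': array([482.6,  21.9]), 'g': array([ 428.4, -185.6,   42. ]), 'ang': np.float32(-28.5), 'size': array([21.9, 43.8]), 'spot': (array([467.5, 120.3]), array([89. , -5.7, 27.6]), np.int64(172))}
{'px': array([278.6, 218.3]), 'g': array([ 502. , -416.5,   42.1]), 'ang': np.float32(-28.8), 'size': array([20.7, 45.9]), 'spot': (array([270.4, 316.5]), array([96.8, -7. , 39.4]), np.int64(249))}
[ 495.07915957 -414.04073889  164.05419837]
```

```bash
python3 -m crank '[[[-0.073,0.01,0.5,0],[-0.073,0.01,0.9,0],[-0.073,0.01,0.9,0]]]' | sed -n 2p; python3 -m crank '[[[0,0,0.2,0],[0,0,0.38,0],[0,0,0.38,0],[0,0,0.38,0]]]' ; python3 -m crank '[[[0,0,0,0],[0,0,0,0],[0,0,0,0],[0,0,0,0],[0,0,0,0]]]' 0 60; python3 -m crank '[[[0,0,-0.15,0],[0,0,-0.3,0],[0,0,-0.6,0],[0,0,-0.6,0]]]'
```

```text
tool_pos: [499.6, -416.4, 71.4]
clock: 26.7
tool_pos: [501.7, -419.2, 36.1]
orientation: [0.768, 3.046, -0.001]
force: [0.3, 1.0, -0.6]
gripper_width: 0.602
grasp_force: 0.0
clock: 27.32
tool_pos: [502.0, -419.4, 36.6]
orientation: [0.768, 3.045, -0.001]
force: [0.4, 1.2, 5.5]
gripper_width: 0.248
grasp_force: 59.7
clock: 27.82
tool_pos: [503.1, -420.5, 98.8]
orientation: [0.767, 3.042, -0.005]
force: [0.1, -0.4, -1.9]
gripper_width: 0.248
grasp_force: 59.0
```

```bash
python3 -m crank '[[[0.4,0.1,0,-0.02],[0.97,0.363,0,-0.05],[0.97,0.363,0,-0.0778],[0.97,0.363,0,-0.0778],[0.97,0.363,0,-0.0778]]]' |sed -n 2,3p; for i in 1 2 3; do python3 -m crank '[[[0,0.5,0,0],[0,1,0,0],[0,1,0,0]]]' |sed -n 2p; done;  python3 -m crank '[[[0,0.4,0,0],[0,0.4,0,0],[0,0.4,0.2,0],[0,0.4,0.2,0]]]'
```

```text
tool_pos: [434.3, -342.1, 95.9]
orientation: [0.013, 3.14, -0.002]
tool_pos: [433.1, -238.0, 95.3]
tool_pos: [434.3, -139.1, 95.6]
tool_pos: [435.8, -39.8, 95.8]
clock: 30.08
tool_pos: [435.4, -2.5, 75.0]
orientation: [-0.01, -3.14, 0.001]
force: [-0.6, -0.0, -2.0]
gripper_width: 0.248
grasp_force: 60.1
```

```bash
python3 -m crank '[[[0,0.01,0.1,0],[0,0.01,0.165,0],[0,0.01,0.165,0]]]' |sed -n '2p;4p'; python3 -m crank '[[[-0.2,0,0,0],[-0.4,0,0,0],[-0.6,0,0,0],[-0.8,0,0,0],[-0.97,0,0,0],[-0.97,0,0,0],[-0.97,0,0,0]]]' 
python3 - <<'E'
from h import *
np.set_printoptions(linewidth=200)
o,im,d=snap('scene'); g=im.mean(2).astype(int)
print(np.arange(271,294)); 
for r in range(297,318): print(r,g[r,271:294])
o,im,d=snap('wrist'); carts(im,d,o)
E
```

```text
tool_pos: [434.7, -0.1, 58.8]
force: [0.6, -0.5, -1.8]
clock: 31.32
tool_pos: [530.8, -0.3, 59.1]
orientation: [-0.007, -3.14, -0.0]
force: [0.4, -0.5, -2.4]
gripper_width: 0.245
grasp_force: 60.2
[271 272 273 274 275 276 277 278 279 280 281 282 283 284 285 286 287 288 289 290 291 292 293]
297 [ 98 100 101 103 101 103  99  90  83  66  67  66  98 133 131 136 132 133 133 132 133 133 133]
298 [101 102 100 102 101 101 101 101  98  90  93  97 127 153 143 127 133 129 134 134 131 132 133]
299 [102 101 102 101 101 102 101 100 100  91  91  95 125 151 149 150 149 145 128 133 130 133 133]
300 [101 100 101 101 102 100 103 125 134  87  90  95 126 151 149 150 149 149 151 149 145 128 133]
301 [101 101 102 100  99  99 112 146 144  99  91  96 127 153 151 149 149 148 148 149 148 150 150]
302 [100 100 101 100  99 103 127 154 143 100  93  85  64 113 153 150 149 149 149 149 149 149 147]
303 [100 100 101 100  98 119 154 141  75  62  97  86  33  21  97 154 151 148 148 149 149 148 147]
304 [100  99  99  97 106 136 147 107   7  21  33  27  15  16  43 110 152 149 149 149 145 137 149]
305 [100  99  99 102 127 
[... 680 characters left out ...]
1 122 109 117 151 189 202 203 195 156 155 150 146 127 123 151 149 149 148 149]
313 [162 202 200 196 175 144 125 113 112 128 156 189 201 191 150 140 115 141 150 149 148 148 149]
314 [201 197 196 196 197 200 196 173 132 129 124 127 142 158 179 147 120 150 149 148 148 147 149]
315 [199 196 195 195 196 197 196 198 200 197 174 143 127 125 116 113 143 151 146 148 147 148 148]
316 [197 197 196 197 196 195 196 195 195 197 199 200 197 176 152 176 202 190 147 149 149 145 148]
317 [121 142 177 196 197 197 196 196 196 195 195 196 196 197 199 197 196 197 198 199 189 148 150]
{'px': array([279.4, 289. ]), 'g': array([529.1,   0.9,  64.4]), 'ang': np.float32(0.2), 'size': array([46.8, 21.6]), 'spot': None}
```

```bash
python3 -m crank '[[[0.01,-0.017,0.01,0],[0.01,-0.017,0.025,0],[0.01,-0.017,0.037,0],[0.01,-0.017,0.037,0],[0.01,-0.017,0.037,0]]]' |sed -n '2p;4p'
python3 - <<'E'
from h import *
np.set_printoptions(linewidth=200)
o,im,d=snap('scene'); g=im.mean(2).astype(int)
print(np.arange(271,294)); 
for r in range(299,318): print(r,g[r,271:294])
E
```

```text
tool_pos: [530.9, -2.2, 55.6]
force: [-1.2, -1.0, 1.2]
[271 272 273 274 275 276 277 278 279 280 281 282 283 284 285 286 287 288 289 290 291 292 293]
299 [100 102 103 102 101 101 102 101  99  92  91  94 126 150 149 150 151 144 127 132 130 135 133]
300 [101 102 101 103 101 100 101 113 123  89  90  95 126 150 148 148 148 149 149 150 145 128 131]
301 [101 100 100 100 100  99 119 156 144 100  91  97 126 151 148 148 148 148 149 147 149 150 150]
302 [100 102 100 100  99 113 146 153 143  99  93  91 116 152 150 149 148 149 148 148 149 149 148]
303 [101 101 101  99 103 128 155 140  75  63  96  84  74 132 153 150 149 148 149 149 149 149 148]
304 [ 99 100  97  97 114 146 139  36  12  21  35  29   8  88 155 150 148 149 149 149 148 150 148]
305 [100  99  99 108 138 154 138   6  15  17  15  16  15  45 112 152 149 149 149 145 140 149 149]
306 [100  99 101 126 153 146 107  11  17  20  19  21  17  34  89 130 139 149 145 130 130 150 148]
307 [ 99  97 113 144 151 143  92   9  19  18  20  18  14  22  74 127 145 149 140 115 140 149 148]
308 [ 98 107 134 150 147 128  87   2  15  21  25  21   8  23  98 155 
[... 210 characters left out ...]
1 149 147 148]
311 [114 159 189 200 200 202 194 150 119  72  53  23  26 101 155 148 125 107 141 150 148 148 149]
312 [116 127 123 127 156 188 200 202 206 197 152 116  97 155 151 140 110 133 150 149 149 148 147]
313 [181 176 144 129 125 122 128 155 187 201 202 194 153 153 148 127 122 151 148 148 149 148 148]
314 [201 198 199 196 174 142 129 125 129 142 156 188 201 202 187 113 141 148 148 148 149 148 148]
315 [197 195 196 197 197 199 195 177 143 127 125 126 137 148 145 121 149 147 148 148 149 148 148]
316 [196 196 195 195 194 195 196 197 199 196 174 143 128 121 136 173 149 149 149 146 147 147 149]
317 [197 197 196 197 195 195 195 195 196 196 198 199 197 179 174 200 199 200 189 148 149 149 146]
```

The plunger is within about 0.5 mm of where the first one sat. Release and press.

```bash
python3 -m crank '[[[0,0,0,0],[0,0,0,0],[0,0,0,0],[0,0,0,0]]]' 0.45 |sed -n '2p;5,6p'; python3 -m crank '[[[0,0,-0.2,0],[0,0,-0.6,0],[0,0,-1,0],[0,0,-1,0]]]' |sed -n 2p; python3 -m crank '[[[0,0,-0.5,0],[0,0,-1,0],[0,0,-1,0]]]' 0 |sed -n 2p; python3 -m crank '[[[-0.4,-0.067,0,0],[-0.99,-0.067,0,0],[-0.99,-0.067,0,0],[-0.99,-0.067,0,0],[-0.99,-0.067,0,0]]]' |sed -n 2p; python3 -m crank '[[[0,0,0.12,0],[0,0,0.24,0],[0,0,0.24,0],[0,0,0.24,0]]]'
```

```text
tool_pos: [531.1, -2.1, 55.5]
gripper_width: 0.451
grasp_force: 0.0
tool_pos: [533.4, -2.4, 158.6]
tool_pos: [533.4, -2.4, 258.5]
tool_pos: [628.2, -9.1, 254.5]
clock: 34.6
tool_pos: [629.9, -9.3, 231.4]
orientation: [-0.008, -3.141, 0.0]
force: [-0.3, -0.2, 0.0]
gripper_width: -0.002
grasp_force: 0.0
```

```bash
python3 -m crank '[[[0,0,0.05,0],[0,0,0.1,0],[0,0,0.15,0],[0,0,0.15,0]]]'|sed -n '2p;4p'; python3 -m crank '[[[0,0,0.04,0],[0,0,0.07,0],[0,0,0.09,0],[0,0,0.1,0],[0,0,0.1,0],[0,0,0.1,0]]]'|sed -n '2p;4p'; python3 -m crank '[[[0,0,0.015,0],[0,0,0.03,0],[0,0,0.03,0],[0,0,0.03,0]]]'|sed -n '2p;4p'; python3 -m crank '[[[0,0,-0.1,0],[0,0,-0.3,0],[0,0,-0.6,0],[0,0,-0.6,0]]]'|sed -n '2p;4p'
python3 - <<'E'
from h import *
np.set_printoptions(linewidth=200)
o,im,d=snap('scene'); g=im.mean(2).astype(int)
for r in range(302,313): print(r,g[r,271:294])
E
```

```text
tool_pos: [630.6, -9.4, 216.7]
force: [1.2, -0.3, 3.8]
tool_pos: [630.6, -9.4, 207.9]
force: [-2.1, -0.6, 11.1]
tool_pos: [630.6, -9.4, 207.4]
force: [-7.4, 1.2, 27.0]
tool_pos: [631.3, -9.4, 265.4]
force: [-0.1, 0.7, -0.5]
302 [100 100  98  99  97 111 142 150 139  97  87  89 113 148 147 147 147 147 147 147 146 148 147]
303 [ 99  99  99  98 102 126 150 150 141 109  90  96 127 148 146 145 147 146 147 148 147 147 147]
304 [ 99 100  97  96 112 143 149 140 112 114 116 136 151 148 148 148 147 148 146 147 146 147 147]
305 [ 99  99  97 107 133 150 145 127 104 118 116 118 125 128 141 148 147 147 147 143 137 148 147]
306 [ 99  97 102 124 151 150 137 106 145 147 108 101 117 115 117 124 137 149 144 129 129 149 147]
307 [ 97  96 112 142 149 143 118 103  74   7   6   8  37  95 124 124 143 147 139 113 140 148 146]
308 [ 97 107 132 149 145 125  89  59  12  12  16  18  11  44 111 152 150 146 127 120 149 148 147]
309 [106 138 153 149 136 112 115  39  11  18  18  18  10  48 113 151 148 138 114 140 148 147 146]
310 [132 187 201 189 145 143 139  48  22  13  16  14  15  70 134 151 141 115 120 149 147 148 148]
311 [111 158 186 198 199 201 192 149 119  73  55  23  31 101 153 146 125 106 141 147 147 146 146]
312 [115 126 119 126 154 186 198 200 204 195 151 117  96 153 150 138 110 131 148 147 147 146 146]
```

Pressed home. Retrieving it.

```bash
python3 -m crank '[[[0.4,0.07,0,0],[1,0.07,0,0],[1,0.07,0,0],[1,0.07,0,0]]]' 0.5 |sed -n 2p; python3 -m crank '[[[0,0,0.5,0],[0,0,1,0],[0,0,1,0]]]' |sed -n 2p; python3 -m crank '[[[0,0,0.5,0],[0,0,1,0],[0,0,1,0],[0,0,1,0]]]' |sed -n 2p; python3 -m crank '[[[0,0,0.05,0],[0,0,0.09,0],[0,0,0.09,0]]]'; python3 -m crank '[[[0,0,0,0],[0,0,0,0],[0,0,0,0],[0,0,0,0],[0,0,-0.05,0],[0,0,-0.05,0]]]' 0 60
```

```text
tool_pos: [529.9, -1.8, 262.8]
tool_pos: [528.4, -1.7, 160.1]
tool_pos: [532.3, -2.1, 65.6]
clock: 38.65
tool_pos: [530.1, -1.9, 54.9]
orientation: [0.008, 3.141, -0.0]
force: [-0.1, -0.2, -0.2]
gripper_width: 0.499
grasp_force: 0.0
clock: 39.4
tool_pos: [530.0, -1.8, 59.6]
orientation: [-0.008, -3.142, 0.0]
force: [-0.7, 0.2, -2.5]
gripper_width: 0.249
grasp_force: 58.7
```

```bash
python3 -m crank '[[[0.3,0,-0.03,0],[0.6,0,-0.05,0],[1,0,-0.1,0],[1,0,-0.1,0]]]' |sed -n 2p; python3 -m crank '[[[0,0.2,-0.3,0],[0,0.7,-0.4,0],[0,1,-0.4,0],[0,1,-0.4,0]]]' |sed -n 2p; python3 -m crank '[[[0,0.5,0,0],[0,1,0,0],[0,1,0,0]]]' |sed -n 2p;python3 -m crank '[[[-0.05,0.3,0,-0.025],[-0.05,0.55,0,-0.05],[-0.05,0.55,0,-0.072],[-0.05,0.55,0,-0.072],[-0.05,0.55,0,-0.072]]]'
python3 - <<'E'
from h import *
o,im,d=snap('wrist'); carts(im,d,o); print(o['tool_pos'])
E
```

```text
tool_pos: [425.0, -0.7, 69.2]
tool_pos: [431.4, 100.3, 109.8]
tool_pos: [432.1, 200.8, 109.4]
clock: 41.4
tool_pos: [436.4, 252.5, 109.3]
orientation: [0.691, -3.064, 0.001]
force: [0.5, 0.6, -1.9]
gripper_width: 0.248
grasp_force: 60.1
{'px': array([428.4, 231.7]), 'g': array([393.1, 343.6,  39.9]), 'ang': np.float32(25.5), 'size': array([47.1, 21.6]), 'spot': None}
{'px': array([279.5, 301. ]), 'g': array([436.7, 253.1, 115.4]), 'ang': np.float32(26.0), 'size': array([47. , 21.7]), 'spot': None}
{'px': array([ 12.6, 379.9]), 'g': array([806.6,  23.8,  34.7]), 'ang': np.float32(-11.1), 'size': array([27.4, 53.2]), 'spot': None}
[436.39618191 252.54232019 109.26943357]
```

Lower to TCP z≈34.3 (underside offset 30.3, tray floor 4), release and rise.

```bash
python3 -m crank '[[[0,0,0.3,0],[0,0,0.6,0],[0,0,0.7,0],[0,0,0.745,0],[0,0,0.745,0],[0,0,0.745,0]]]' |sed -n '2p;4p'; python3 -m crank '[[[0,0,0.005,0],[0,0,0.005,0]]]' |sed -n '2p;4p'; python3 -m crank '[[[0,0,0,0],[0,0,0,0],[0,0,0,0]]]' 0.5|sed -n '2p;4,5p'; python3 -m crank '[[[0,0,-0.2,0],[0,0,-0.6,0],[0,0,-1,0],[0,0,-1,0],[0,0,-1,0]]]' | sed -n '2p;4p'; python3 -m crank '[[[0,0,-0.5,0],[0,0,-1,0],[0,0,-1,0],[0,0,-1,0]]]' | sed -n '2,3p'
python3 - <<'E'
from h import *
o,im,d=snap('wrist','w5.png'); carts(im,d,o)
o,im,d=snap('top','top5.png'); 
P=cloud('top',d)
for c,m in blobs(blue(im),60,1200): print(c,np.median(P[m],0).round(1))
E
```

```text
tool_pos: [436.9, 253.9, 35.8]
force: [-0.3, 0.2, -2.0]
tool_pos: [436.4, 253.7, 34.8]
force: [0.2, -0.7, -2.5]
tool_pos: [436.4, 253.7, 34.6]
force: [-0.2, 0.1, -0.7]
gripper_width: 0.501
tool_pos: [435.9, 253.5, 134.2]
force: [-0.3, 0.1, 0.1]
tool_pos: [435.3, 253.2, 232.9]
orientation: [0.696, -3.061, 0.001]
{'px': array([279.7, 187.8]), 'g': array([436.4, 254.5,  40.2]), 'ang': np.float32(26.4), 'size': array([45.5, 20.4]), 'spot': (array([272.7, 271.2]), array([99.9, -9.1, 25.7]), np.int64(105))}
{'px': array([377.1, 188.2]), 'g': array([393.3, 343.8,  40.1]), 'ang': np.float32(25.4), 'size': array([45.9, 20.2]), 'spot': (array([365.7, 260.1]), array([87.7, -0.3, 25.4]), np.int64(99))}
{'px': array([ 44.6, 332.5]), 'g': array([825.6,  10.8,  35. ]), 'ang': np.float32(-13.6), 'size': array([43.9, 52. ]), 'spot': None}
[245.13951473  65.40207972] [811.3  -8.7  35. ]
[133.98757764 206.7826087 ] [436.5 251.2  40.2]
[311.44242424 216.44242424] [ 426.4 -185.3   41.9]
[338.25842697 233.47752809] [ 385.7 -252.2   41.5]
```

View pics/w5.png

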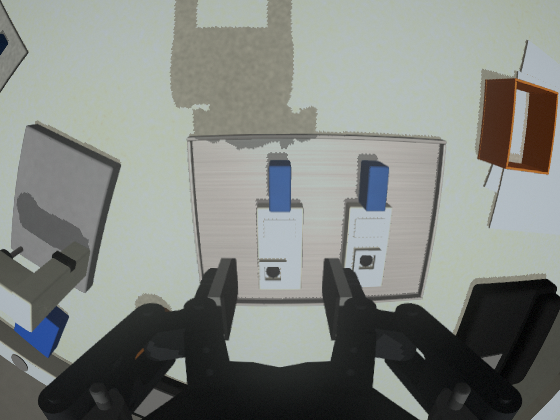

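View pics/top5.png

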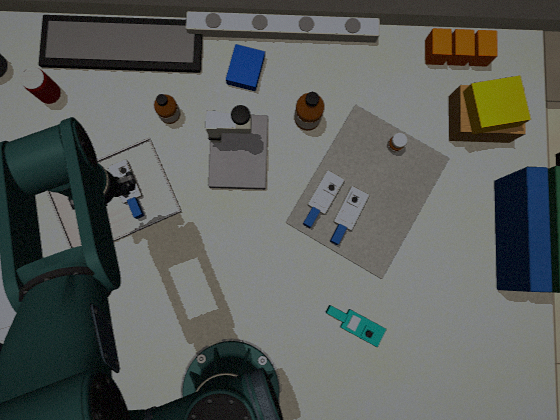

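The wrist view shows both cartridges flat in the tray, grips at (280,188) and (377,188), with their plungers inside the collars at z≈25.5. The top view shows the two used cartridges, the jar and the bottles where they were.

```bash
python3 -c "
from station import env
print(env.sign_off())"
```

```text
the job is handed in; nothing more can be done
None
```

I pressed home both unused cartridges and laid them flat, side by side, in the incubation tray, leaving the used cartridges, jar and bottles untouched; the job is handed in, but sign-off returned no verdict.

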